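Set and lock the grind of the pepper mill

TASK

Get the pepper mill ready for grinding: first push the aluminium catch tray fully home under it, then roll the ribbed thumbwheel on its top with a fingertip until the wheel's needle stands in line with the marker beside it. Then lock the setting: press the long lock plunger well down into the mill and, while it is held down, slide the steel keeper fully across over the plunger's tab so that it stays trapped. Do not push the needle itself, and leave the marker, jars and measuring spoons where they are.

Things in the scene. Friction and masses are not known exactly. Their poses are not given: they have to be found in the camera images.
- mill: Black plastic pepper mill, fixed. Origin: centre of its underside on the ledge. Axes: x away from the robot (its front faces -x), y left, z up; all offsets below are in this frame, in mm, z from the ledge. Housing x -65..65, y -120..120, top deck at z 110, open below (z 0..45) for the tray. Round hopper with twist-lock top (r 40, 170 tall) at x 15, y 160. All on the deck is below z 162.
- tray_front (a point): Middle of the front face of the aluminium catch tray, z 45. The tray's upright front plate is 190 wide, z 4..52, 5 thick. It is pushed towards the mill's +x; when home this point is at x -112, y 0, i.e. 47 in front of the housing.
- tray (a joint): How far the tray is pulled out towards -x, m: 0 = fully home (hard stop), largest 0.075. Sliding friction about 1 N.
- wheel_top (a point): Top of the ribbed aluminium thumbwheel half sunk in the deck at x -35, y 75; z 126 (fixed height, does not yield). Radius 35, 24 wide, axle along x; cheeks up to z 118 beside it. Press a fingertip on its top lightly (2 to 10 N is enough) and drag about 30 mm towards -y per stroke: it rolls by friction and stays where left when the fingertip is lifted.
- wheel (a joint): Turn of the thumbwheel with its needle, rad: starts at 0 to 0.3, grows when its top is dragged towards -y (35 mm of rim travel per rad), limits 0 and 1.9. At 0 the needle leans 0.95 rad from upright to +y, at 0.95 it is upright, at 1.9 it leans to -y. Friction about 0.02 N m.
- needle_tip (a point): Point on the wheel's needle 60 from the axle. The needle is a slim steel arm (5 wide, 4 thick, 65 long from the axle) rigid with the wheel, just in front of the mill's front face at x -71..-67; the axle is at y 75, z 91. Do not push the needle.
- marker_tip (a point): Centre of the steel marker's block end (14 wide), 60 from the same axle, x -75, directly in front of the needle's plane. The marker is an arm 8 wide that shows the wanted setting; it stays put by stiff friction. The setting is right when the needle lies behind the block, both at the same angle. This point's own y axis is across the marker, z along it.
- marker (a joint): Angle of the marker, rad, counted like the wheel's: needle and marker are in line when joint wheel = joint marker. Starts at 1.1 to 1.8.
- plunger_top (a point): Point on the flat top face of the lock plunger at x 40, y -30; z 136 when up. The plunger is a grey plastic oblong push bar, x 29..51, y -60..66. A flat tab (y 46..62) sticks out of its side towards -x, 6 below its top.
- plunger (a joint): How far the plunger is pressed down, m: 0 = up, 0.016 = bottom stop. A spring pushes it up: 2.3 N when up, 9.5 N at the bottom. The keeper passes over the tab once it is pressed 0.010 or more (0.012 to 0.015 is good); trapped under the keeper it rests at about 0.010.
- keeper_lug (a point): Middle of the -y face of the keeper's upright lug, x 40, z 150. The keeper is a flat steel slide, 75 long, beside the plunger; its lug (8 thick along y, x 6..52, z 138..162) stands across above the plunger, 2 mm over it when up. A fingertip holding the plunger down on the lug's -y side pushes the lug towards +y by sliding along the plunger.
- keeper (a joint): How far the keeper has slid towards +y, m: starts at 0 to 0.007, 0.036 = end stop, fully over the plunger's tab. The lug's -y face is at y = -4 mm plus this. Friction about 1 N.
- jar_a_mid (a point): Centre (half-way up) of a green glass jar, 68 diameter, 100 tall, standing near the mill. Bystander.
- jar_b_mid (a point): Centre (half-way up) of a green glass jar, 60 diameter, 120 tall, standing near the mill. Bystander.
- spoons_mid (a point): Middle of a steel ring of three measuring spoons lying flat, about 130 long and 90 wide, 9 high. Bystander.

How it is judged (in metres and radians):
On the way, in this order (a step that is already met when the one before it is completed fails the run):
1. the tray is pushed home under the mill (value of joint tray below 0.004 m), for 0.1 s.
2. the thumbwheel is rolled until the needle is in line with the marker (within 6 mm at the tip) (y of needle_tip in the frame of marker_tip between -0.006 and 0.006 m), for 0.3 s.
3. the lock plunger is pressed down (value of joint plunger above 0.009 m), for 0.05 s.
4. the keeper is slid over the tab of the pressed plunger (value of joint keeper above 0.026 m and value of joint plunger above 0.007 m), for 0.2 s.
At the end, for the whole second after the job is handed in: The tray is home (within 4 mm of its stop), the needle's tip is within 6 mm (0.1 rad) of the marker's middle, the plunger stays down by 7 mm or more, trapped by the keeper, which has slid at least 26 of its 36 mm; the bystanders stand still where they were (all of step 2 and all of step 4 and value of joint tray below 0.004 m and linear speed of each of jar_a, jar_b below 0.02 m/s); the robot touches nothing.
It fails at once if the needle is pushed directly (contact force between wheel_c1 and anything else above 1 N).
It fails at once if the marker is shifted by more than 4 mm (distance of marker_tip from where it was at the start of the episode above 0.004 m).
It fails at once if a jar or the spoons are moved by more than 20 mm (distance of any of jar_a_mid, jar_b_mid, spoons_mid from where it was at the start of the episode above 0.02 m).
It also fails if it takes over 45 s, if anything falls off the work surface, if the arm or the gripper's body presses on something with over 40 N, if the wrist force passes 120 N, or if a joint passes its speed limit or range.

ROBOT

A 6-joint arm with a two-finger parallel gripper is mounted at the origin on the work surface. World frame = base frame: x ahead of the robot, y to its left, z up, the work surface at z = 0. Lengths are in m, angles in degrees, forces in N, time in s.
With the tool pointing down it reaches from about 0.25 to 0.8 m from the base axis. Payload 3.9 kg.
Tool frame: the origin (TCP) lies on the centre line of the jaws, within the pads' length; the fingertips stand 25 mm ahead of it and the grasp point (between the pads) lies 6 mm ahead of it; z points along the fingers, y is the line along which they close (so a half turn about z gives the same grasp; the last joint's range is limited). The gripper opens to 85 mm and grips with 20 to 120 N. Pads are 22 mm wide; open, the fingers measure 114 mm over their backs; the gripper's body (76 mm by 85 mm) begins 54 mm behind the grasp point. The pads swing forward as they close: fully open they stand 13 mm farther back than shut.
Start: joints at [-65.833, 14.897, -7.913, 67.191, 0, 90], TCP at [0.215, -0.479, 0.256] pointing down, gripper open.
Joint ranges: [-159.42, 159.42], [-47.68, 98.78], [-73.54, 78.23], [-108.79, 121.32], [-90, 84.71], [-180, 180]. Speed limits (degrees/s): [147.25, 147.25, 180, 180, 180, 180].

INTERFACE

Orientations are given as [roll, pitch, yaw] about the fixed x, y, z axes, in that order (R = Rz(yaw) Ry(pitch) Rx(roll)).
In Python, from bench import arm gives the robot as it stands.
- The arm moves only by the shell command python3 -m pendant 'ROWS' [FORCE]. ROWS is JSON, a list of rows, each a list of 5 numbers: the shift along the world's x, y, z in units of 150 mm (1.0 is 150 mm), then the turn about the world's z in units of 45 degrees (1.0 is 45 degrees), then the opening, from -1 (shut) to 1 (fully open), so that 0 is half open. In form: [[x, y, z, spin, hand], ...]. A call has 1 to 20 rows; each row shifts and turns the commanded pose from where the row before left it; what a row does not reach is not made up. A row lasts 1/10 s, in which the tool goes at most 50 mm and 8.59 degrees, less where a joint would pass 70% of its speed; a pose out of reach is approached as far as the arm can. A call with a number of a shift or a turn outside -1 to 1 is refused whole. A call with a gripper value outside its range is refused whole. The fingers move at their own pace and stop on an object; FORCE is the grip in N (left out, the last holds). Time passes only in rows, so rows that do not move let the fingers close. It gives the time, the measured TCP pose, the force, the opening and the grip force at its end, in the units of the state.
- arm.sense(): the state, without advancing time (a new reading comes with each control period).
- arm.camera(name): name is "side" or "top"; returns the picture (480x640x3 uint8, red, green, blue); there is no depth.
- arm.camera_params(name): a dict with "K" (3x3 intrinsics, pixels), "rvec" (rotation vector, rad) and "tvec" (3), from world to camera coordinates, as OpenCV has them. Camera axes: x right, y down, z forward; pixel columns grow to the right and rows downward; lengths in m; the calibration is good to about 2 mm. A picture is of the moment at which its call begins. camera_params takes no time and is no camera call.
- arm.close_job(): hands the job in; it is judged then, once.
The state is a dict: "clock": time; "q": joint angles; "dq": joint speeds; "joint_torque": joint torques, N m; "tcp_pos": TCP position; "ee_rot": TCP orientation; "wrist_force": force on the tool from outside, world axes, zero at the start; "ft_torque": the same for the moment, N m; "width": opening from 0.0 (shut) to 1.0 (fully open); "finger_force": force on a finger pad.
Only numpy, scipy, OpenCV 4.12 (cv2) and the standard library are available. Lean on these libraries where they do the work, as an engineer would, in place of code of your own. Each camera call takes 0.05 s, during which the arm holds its last target. There are 200 camera calls.

## Working session

There is one attempt and no reset: what is moved stays moved. The work goes in short steps, Python scripts to look and compute and a shell command to move; the robot and the scene stay as the last step left them, time stands still between calls to the robot, and variables do not carry over. Pictures are saved under pics/ and viewed, at most 10 in all, crops included, and the job is handed in when it is done.

```bash
mkdir -p pics
python3 - <<'E'
from bench import arm
import cv2
for n in("side","top"):
    cv2.imwrite(f"pics/{n}0.png",arm.camera(n)[:,:,::-1]); p=arm.camera_params(n); print(n,{k:v.tolist() if hasattr(v,'tolist') else v for k,v in p.items()})
s=arm.sense();print(s)
E
```

```text
side {'K': [[556.725133879564, 0.0, 315.2805051209136], [0.0, 556.725133879564, 235.26252737701873], [0.0, 0.0, 1.0]], 'rvec': [2.3594916381351223, -0.2736693676224904, 0.10445244305987739], 'tvec': [-0.5621513566858319, 0.19564767383697756, 0.9242470603242947]}
top {'K': [[624.951149799227, 0.0, 312.8575968419335], [0.0, 624.951149799227, 233.08083498916065], [0.0, 0.0, 1.0]], 'rvec': [2.2217172979271727, -2.1790650054473595, 0.10658097969888343], 'tvec': [0.020680841377879018, 0.6086830331196331, 1.2818988389049397]}
{'clock': 0.1, 'q': array([-6.58334998e+01,  1.49351074e+01, -7.97851790e+00,  6.71896368e+01,
        8.12661073e-05,  8.99993340e+01]), 'dq': array([ 0.04755327, -0.08587344,  0.13831143,  0.02216141,  0.04579874,
       -0.06180619]), 'joint_torque': array([-7.86166474e-04, -4.06508195e+01,  2.54527849e+01,  1.01164376e-02,
       -1.87994915e-04, -1.18089798e-05]), 'tcp_pos': array([ 0.21469916, -0.47847429,  0.25551837]), 'ee_rot': array([-1.79896738e+02, -8.24662132e-05,  2.41671661e+01]), 'wrist_force': array([ 0.29453214, -0.66160231,  0.44661814]), 'ft_torque': array([ 0.03186354, -0.00108156,  0.01814263]), 'finger_force': 0.0, 'width': 0.9976768353655009}
```

View pics/side0.png

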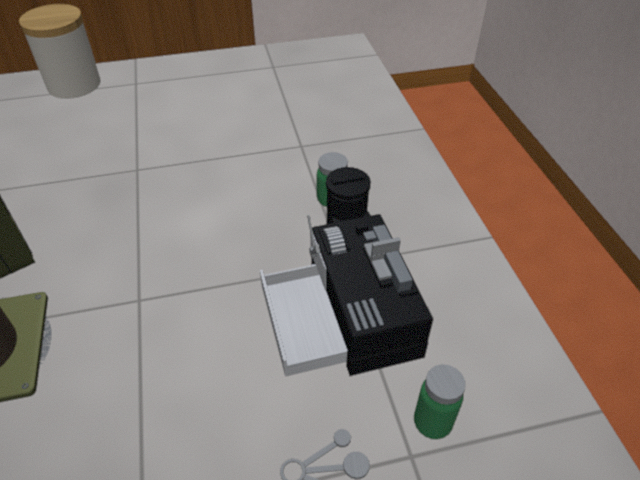

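View pics/top0.png

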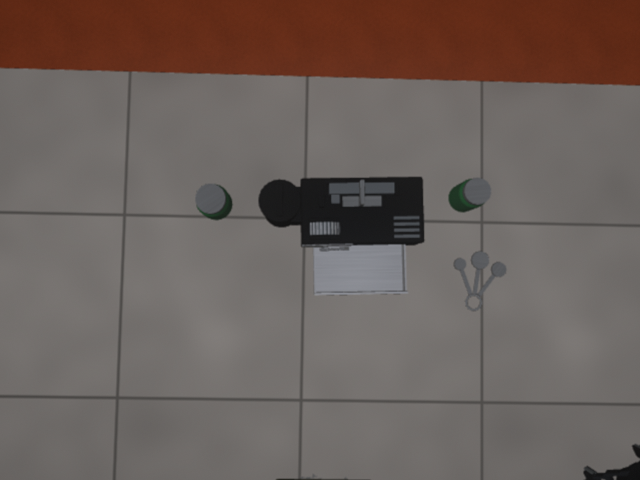

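The side view shows the mill at about (370,290), the tray pulled out to its left, the hopper at (348,190), jars at (332,180) and (440,400), and spoons at (325,460). In the top view the housing spans (301..423, 178..244), the tray front is at row 294, the wheel at (324,228) and the keeper lug at (362,190).

```bash
cat > h.py <<'E'
from bench import arm
import cv2,numpy as np
def ray(n,uv):
    p=arm.camera_params(n);K=np.array(p['K']);R=cv2.Rodrigues(np.array(p['rvec']))[0];t=np.array(p['tvec']).ravel()
    return -R.T@t, R.T@np.linalg.inv(K)@np.array([uv[0],uv[1],1.])
def onz(n,uv,z):
    c,d=ray(n,uv);return c+d*(z-c[2])/d[2]
def onx(n,uv,x):
    c,d=ray(n,uv);return c+d*(x-c[0])/d[0]
def two(a,b):
    c1,d1=ray('side',a);c2,d2=ray('top',b)
    s=np.linalg.lstsq(np.c_[d1,-d2],c2-c1,rcond=None)[0]
    p,q=c1+s[0]*d1,c2+s[1]*d2
    return (p+q)/2,np.linalg.norm(p-q)
def proj(n,X):
    p=arm.camera_params(n)
    return cv2.projectPoints(np.array(X,float).reshape(-1,3),np.array(p['rvec']),np.array(p['tvec']),np.array(p['K']),None)[0].reshape(-1,2)
E
python3 - <<'E'
from h import *
t=cv2.imread('pics/top0.png');s=cv2.imread('pics/side0.png')
cv2.imwrite('pics/tc.png',cv2.resize(t[165:305,255:435],None,fx=4.2,fy=4.2,interpolation=cv2.INTER_CUBIC))
cv2.imwrite('pics/sc.png',cv2.resize(s[160:380,250:440],None,fx=2.7,fy=2.7,interpolation=cv2.INTER_CUBIC))
# black housing rectangle in top view
m=((t.max(2)<45)*255).astype('uint8')
m=cv2.morphologyEx(cv2.morphologyEx(m,cv2.MORPH_CLOSE,np.ones((25,25))),cv2.MORPH_OPEN,np.ones((55,55)))
cs=cv2.findContours(m,0,2)[0]
for c in cs:
    if cv2.contourArea(c)>3000:print(cv2.minAreaRect(c),cv2.boundingRect(c))
for z in(0.11,0.15):
  print([onz('top',p,z).round(4).tolist() for p in((301,244),(423,244),(301,178),(423,178))])
print(onz('top',(314,294),.05),onz('top',(407,292.5),.05))
E
```

```text
((361.4999694824219, 210.49996948242188), (118.99998474121094, 64.99998474121094), -0.0) (302, 178, 120, 66)
[[0.5804, 0.0576, 0.11], [0.5851, -0.18, 0.11], [0.7092, 0.0601, 0.11], [0.7147, -0.1791, 0.11]]
[[0.5783, 0.058, 0.15], [0.5829, -0.1717, 0.15], [0.7029, 0.0604, 0.15], [0.7083, -0.1709, 0.15]]
[0.48268972 0.028727   0.05      ] [ 0.48903725 -0.16026042  0.05      ]
```

View pics/tc.png

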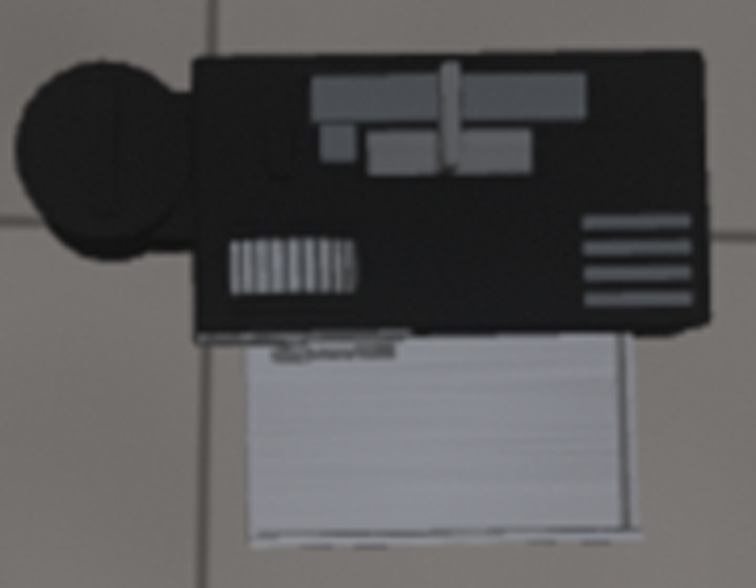

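View pics/sc.png

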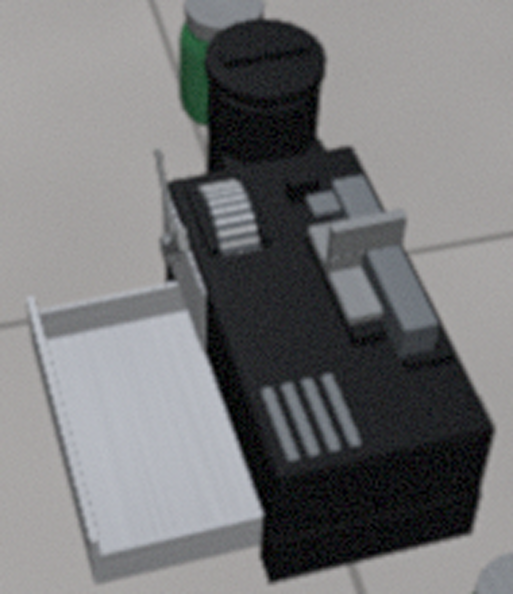

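The crops show the marker and needle as a thin light line along the front edge. In the top crop the marker ends near (410,334). In the side crop the needle tip is near (158,152) and the marker end near (205,345). The lug is at top-crop (450,115) and the tray front edge at row ~540. I'll fix the mill frame and read the angles from these.

```bash
cat >> h.py <<'E'
def T(x,y):return (255+x/4.2-.4,165+y/4.2-.4)
def S(x,y):return (250+x/2.7-.3,160+y/2.7-.3)
E
python3 - <<'E'
from h import *
C=[onz('top',T(*p),.11)[:2] for p in((193,58),(703,51),(707,324),(195,333))]
print(np.round(C,4), np.mean(C,0))
loc=np.array([[.065,.12],[.065,-.12],[-.065,-.12],[-.065,.12]])
A=np.c_[loc,1+0*loc[:,:1]]
# rigid fit
c=np.mean(C,0);a=C-c;th=np.arctan2((loc[:,0]*a[:,1]-loc[:,1]*a[:,0]).sum(),(loc*a).sum());print('yaw',np.degrees(th))
R=np.array([[np.cos(th),-np.sin(th)],[np.sin(th),np.cos(th)]])
inv=lambda X:np.r_[R.T@(X[:2]-c),X[2]]
W=lambda l:np.r_[R@l[:2]+c,l[2]]
for nm,p,z in(('wheel L',(230,265),.118),('wheel R',(357,265),.118),('whl front',(290,293),.126),('whl back',(290,238),.126),('lug top R',(460,115),.162),('lug top L',(440,115),.162),('lug front',(450,165),.162),('lug back',(450,62),.162),('plg L',(311,95),.136),('plg R',(586,95),.136),('plg front',(500,121),.136),('plg back',(500,73),.136),('tray L',(250,545),.052),('tray R',(640,538),.052)):
  print(nm,(1e3*inv(onz('top',T(*p),z))).round(1))
for p in((158,152),(168,240),(165,190),(205,345),(185,262)):
  X=onx('side',S(*p),W(np.array([-.072,.06,.1]))[0]);print('side',p,(1e3*inv(X)).round(1))
for p in((195,337),(410,334)): print('top',p,(1e3*inv(onz('top',T(*p),.135))).round(1))
E
```

```text
[[ 0.7084  0.061 ]
 [ 0.7172 -0.1771]
 [ 0.5895 -0.1798]
 [ 0.5806  0.0575]] [ 0.64890994 -0.05960636]
yaw 1.9587082287182818
wheel L [-33.7 103.  118. ]
wheel R [-34.5  44.6 118. ]
whl front [-47.4  76.  126. ]
whl back [-22.3  75.6 126. ]
lug top R [ 28.5   0.7 162. ]
lug top L [ 28.6   9.6 162. ]
lug front [  6.2   5.6 162. ]
lug back [ 52.4   4.6 162. ]
plg L [ 42.   65.4 136. ]
plg R [ 40.5 -60.1 136. ]
plg front [ 29.  -20.5 136. ]
plg back [ 51.1 -21.  136. ]
tray L [-163.8   93.8   52. ]
tray R [-163.6  -94.7   52. ]
side (158, 152) [-70.6 101.  151.1]
side (168, 240) [-71.5  75.4  97.7]
side (165, 190) [-71.2  82.2 136.1]
side (205, 345) [-74.8 -21.9 110. ]
side (185, 262) [-73.1  28.6 127.7]
top (195, 337) [-67.3 119.7 135. ]
top (410, 334) [-67.4  22.4 135. ]
```

The frame fits the given sizes: mill at (0.649, -0.060), yaw 1.96°, tray out 52 mm, lug -y face at about y 0.7. Next I go in front of the tray at local y -40, gripper shut.

```bash
python3 -m pendant '[[0.157,0.248,0,-0.049,-1],[0.157,0.248,0,-0.049,-1],[0.157,0.248,0,-0.049,-1],[0.157,0.248,0,-0.049,-1],[0.157,0.248,0,-0.049,-1],[0.157,0.248,0,-0.049,-1],[0.157,0.248,0,-0.049,-1],[0.157,0.248,0,-0.049,-1],[0.157,0.248,0,-0.049,-1],[0.157,0.248,0,-0.049,-1],[0,0,-0.2,0,-1],[0,0,-0.2,0,-1],[0,0,-0.2,0,-1],[0,0,0,0,-1],[0,0,0,0,-1]]'
python3 - <<'E'
from h import *
s=arm.sense();print(s['tcp_pos'],s['ee_rot'],s['width'],s['clock'],s['wrist_force'])
E
```

```text
clock: 1.6
tcp_pos: [0.4499, -0.1069, 0.1662]
ee_rot: [-180.0, 0.1, 2.1]
wrist_force: [0.5, -0.1, 0.8]
width: -0.0
finger_force: 0.0
[ 0.44987407 -0.10687459  0.16622531] [-1.79973321e+02  1.02597905e-01  2.11634118e+00] -0.0003390370997657264 1.6 [ 0.51985782 -0.12946549  0.83351728]
```

```bash
python3 -m pendant '[[0,0,-0.185,0,-1],[0,0,-0.185,0,-1],[0,0,-0.185,0,-1],[0,0,-0.185,0,-1],[0.06,0.002,0,0,-1],[0.06,0.002,0,0,-1],[0.05,0.002,0,0,-1],[0.05,0.002,0,0,-1],[0.05,0.002,0,0,-1],[0.05,0.002,0,0,-1],[0.05,0.002,0,0,-1],[0.05,0.002,0,0,-1],[0.05,0.002,0,0,-1],[0,0,0,0,-1]]'; python3 -m pendant '[[0.02,0,0,0,-1],[0.02,0,0,0,-1],[0,0,0,0,-1]]';python3 -m pendant '[[0.02,0,0,0,-1],[0,0,0,0,-1]]'
```

```text
clock: 3.0
tcp_pos: [0.5228, -0.1043, 0.0554]
ee_rot: [180.0, -0.1, 2.1]
wrist_force: [0.5, -0.4, 1.6]
width: 0.003
finger_force: 0.0
clock: 3.3
tcp_pos: [0.5272, -0.1042, 0.0552]
ee_rot: [-180.0, -0.0, 2.1]
wrist_force: [-0.1, 0.5, 0.0]
width: -0.002
finger_force: 0.0
clock: 3.5
tcp_pos: [0.5283, -0.1042, 0.055]
ee_rot: [-180.0, 0.2, 2.1]
wrist_force: [-4.1, 0.1, 3.2]
width: -0.002
finger_force: 2.2
```

```bash
python3 -m pendant '[[0.015,0,0,0,-1],[0,0,0,0,-1]]'; python3 -m pendant '[[0.015,0,0,0,-1],[0,0,0,0,-1],[0,0,0,0,-1]]'; python3 -m pendant '[[-0.2,0,0,0,-1],[-0.2,0,0.1,0,-1],[-0.15,0,0.32,0,-1],[0,-0.2,0.25,0,-1],[0,-0.3,0.1,0,-1],[0,-0.3,0,0,-1],[0,0,0,0,-1]]'
python3 - <<'E'
from h import *
for i in range(1):
    s=arm.camera('side');cv2.imwrite('pics/s1.png',s[:,:,::-1])
    t=arm.camera('top');cv2.imwrite('pics/t1.png',t[:,:,::-1])
a=cv2.resize(s[205:285,290:360,::-1],None,fx=7,fy=7,interpolation=cv2.INTER_CUBIC)
b=cv2.resize(t[215:285,295:415,::-1],None,fx=5,fy=5,interpolation=cv2.INTER_CUBIC)
cv2.imwrite('pics/a1.png',a);cv2.imwrite('pics/b1.png',b)
E
```

```text
clock: 3.7
tcp_pos: [0.5284, -0.1042, 0.0548]
ee_rot: [-180.0, 0.4, 2.1]
wrist_force: [-9.0, -0.7, 6.4]
width: 0.003
finger_force: 4.5
clock: 4.0
tcp_pos: [0.5284, -0.1042, 0.0546]
ee_rot: [-180.0, 0.6, 2.1]
wrist_force: [-12.7, -0.7, 8.9]
width: -0.0
finger_force: 6.3
clock: 4.7
tcp_pos: [0.4555, -0.2298, 0.1698]
ee_rot: [179.7, -0.3, 1.8]
wrist_force: [0.1, 0.5, -0.0]
width: 0.002
finger_force: 0.0
```

View pics/a1.png

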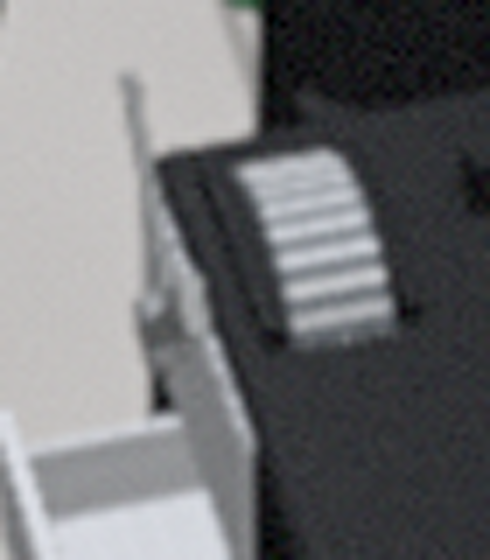

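View pics/b1.png

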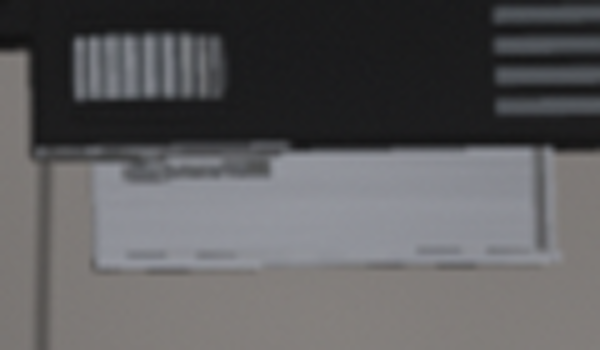

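```bash
cat >> h.py <<'E'
th=np.radians(1.96);c0=np.array([.6489,-.0596]);R2=np.array([[np.cos(th),-np.sin(th)],[np.sin(th),np.cos(th)]])
W=lambda x,y,z:np.r_[R2@np.array([x,y])/1e3+c0,z/1e3]
def L(X):return np.r_[R2.T@(np.array(X)[:2]-c0),X[2]]*1e3
E
python3 - <<'E'
from h import *
a=lambda X:((proj('side',X)[0]-[290,205])*7).round()
b=lambda X:((proj('top',X)[0]-[295,215])*5).round()
print('cam side',L(ray('side',(0,0))[0]),'top',L(ray('top',(0,0))[0]))
print('tray',L(onz('top',(295+95/5,215+268/5),.052)),L(onz('top',(295+555/5,215+262/5),.052)))
print('axle',a(W(-69,75,91)),b(W(-69,75,91)))
for q in np.arange(0,1.91,.2):
  y=75+65*np.sin(.95-q);z=91+65*np.cos(.95-q)
  print(round(q,2),'needle65',a(W(-69,y,z)),b(W(-69,y,z)),'marker67',a(W(-75,75+67*np.sin(.95-q),91+67*np.cos(.95-q))),b(W(-75,y,z)))
E
```

```text
cam side [-230.8424815  -550.16094691  797.77580556] top [-125.18277103  132.98196322 1319.01884836]
tray [-111.81865455   93.20479563   52.        ] [-112.28334961  -94.05652274   52.        ]
axle [164. 323.] [143. 157.]
0.0 needle65 [108.  68.] [  9. 155.] marker67 [82. 65.] [  9. 170.]
0.2 needle65 [116.  62.] [ 31. 153.] marker67 [90. 59.] [ 32. 169.]
0.4 needle65 [126.  68.] [ 59. 152.] marker67 [101.  64.] [ 59. 168.]
0.6 needle65 [138.  83.] [ 91. 151.] marker67 [113.  80.] [ 91. 167.]
0.8 needle65 [151. 109.] [125. 150.] marker67 [126. 107.] [125. 166.]
1.0 needle65 [165. 145.] [159. 149.] marker67 [141. 144.] [160. 165.]
1.2 needle65 [180. 189.] [193. 149.] marker67 [155. 189.] [194. 165.]
1.4 needle65 [194. 239.] [225. 149.] marker67 [169. 241.] [225. 165.]
1.6 needle65 [206. 293.] [253. 149.] marker67 [183. 297.] [253. 165.]
1.8 needle65 [217. 348.] [276. 150.] marker67 [194. 354.] [276. 166.]
```

The tray edge is at local x -112, so it is home. Needle tip in the side crop (128,75) reads wheel about 0.3. The marker ends near top crop (270,170), which reads about 1.7. I'll take one averaged close crop for a better marker angle.

Run:
```python
from h import *
s=np.mean([arm.camera('side').astype(float) for _ in range(6)],0);t=np.mean([arm.camera('top').astype(float) for _ in range(6)],0)
np.savez('av1.npz',s=s,t=t)
a=cv2.resize(s[210:265,300:332],None,fx=10,fy=10,interpolation=cv2.INTER_CUBIC)
b=cv2.resize(t[236:258,300:356],None,fx=8,fy=8,interpolation=cv2.INTER_CUBIC)
im=np.zeros((560,790,3));im[:550,:320]=a;im[:176,330:778]=b
im=np.clip(im,0,255);im=255*(im/255)**.8
cv2.imwrite('pics/c1.png',im[:,:,::-1])
```

```text
[ WARN:0@2.649] global loadsave.cpp:1063 imwrite_ Unsupported depth image for selected encoder is fallbacked to CV_8U.
```

View pics/c1.png

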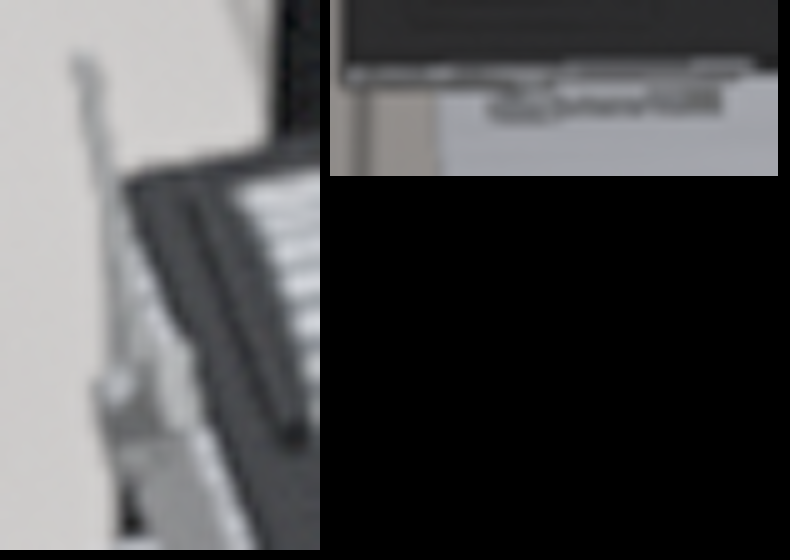

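In the crop the side view shows the needle from hub (115,385) to tip (80,60), and a light block ending near (175,385). The top view shows a dark arm with a thicker block at (650..720,100). I'll triangulate the block.

Run:
```python
from h import *
X,r=two((317.2-.4,248.5-.4),(344.3,248.4));print(L(X),r*1e3)
a=lambda X:((proj('side',X)[0]-[300,210]+.5)*10).round()
b=lambda X:((proj('top',X)[0]-[300,236]+.5)*8+[330,0]).round()
for q in np.arange(1.1,1.9,.1):
  y=75+60*np.sin(.95-q);z=91+60*np.cos(.95-q);print(round(q,2),a(W(-75,y,z)),b(W(-75,y,z)))
print('hub',a(W(-75,75,91)),b(W(-75,75,91)))
for q in(0,.1,.2,.3,.4,.5):
  print(q,'needle 25,65',[a(W(-69,75+r*np.sin(.95-q),91+r*np.cos(.95-q))) for r in(25,65)])
# light plate ends, tray bits
print('plate',a(W(-67,122,110)),a(W(-67,22,110)),b(W(-67,122,110)),b(W(-67,22,110)))
print('deck front corners',a(W(-65,120,110)),a(W(-65,25,110)))
for n,(x,y,w,h) in(('s',(300,238,24,24)),('t',(318,242,38,12))):
  print(n,x,y);print(np.load('av1.npz')[n][y:y+h,x:x+w].mean(2).astype(int))
```

```text
[-74.23001593  37.69215323 138.9544979 ] 2.4861453219503162
1.1 [115. 217.] [573. 101.]
1.2 [124. 247.] [597. 101.]
1.3 [134. 279.] [621. 101.]
1.4 [142. 313.] [644. 101.]
1.5 [151. 348.] [665. 101.]
1.6 [159. 384.] [685. 101.]
1.7 [167. 420.] [703. 102.]
1.8 [173. 457.] [719. 102.]
hub [105. 423.] [523. 112.]
0 needle 25,65 [array([108., 275.]), array([59., 52.])]
0.1 needle 25,65 [array([110., 274.]), array([64., 46.])]
0.2 needle 25,65 [array([113., 274.]), array([70., 44.])]
0.3 needle 25,65 [array([115., 275.]), array([77., 46.])]
0.4 needle 25,65 [array([118., 277.]), array([85., 51.])]
0.5 needle 25,65 [array([122., 282.]), array([93., 61.])]
plate [ 80. 150.] [234. 567.] [332.  79.] [744.  73.]
deck front corners [ 94. 155.] [241. 551.]
s 300 238
[[193 192 192 193 193 193 193 194 194 187 155 126 145 166 176 118  52  45
   54  55  52  42  40  56]
 [192 192 192 192 193 193 193 194 194 187 155 127 141 152 156 129  68  43
   55  56  55  46  38  50]
 [192 193 192 193 193 193 193 193 193 187 157 129 134 141 149 152  91  40
   50  54  56  50  36  42]
 [191 192 192 193 192 192 193 19
[... 3308 characters left out ...]
  96  95  93  90  90  89  88  97 133 150 150 149 149
  149 149]
 [145 126 105  96  94  94  94  94 101 109 104 109 114 118 117 113 111 116
  120 116 114 128 128 122 119 116 118 121 121 120 122 139 149 148 148 148
  148 148]
 [144 138 127 118 115 115 116 115 117 125 129 138 144 144 144 144 144 145
  145 145 145 146 146 146 146 146 146 147 146 146 146 146 147 147 147 147
  147 146]
 [144 144 143 143 143 143 143 143 143 143 144 145 145 145 145 145 145 146
  146 146 146 146 146 146 146 146 146 147 147 146 146 146 145 145 146 146
  146 146]
 [146 146 146 147 147 147 147 147 146 147 146 146 146 146 147 147 147 146
  146 146 147 146 146 147 147 147 147 147 147 146 146 146 147 146 146 146
  146 147]]
```

Triangulation gives block x -74, radius 60.8 from the axle and gap 2.5 mm, all consistent with the description. So marker is about 1.6 and wheel about 0.3, which leaves about 45 mm of rim travel. Going above the wheel at local y 86.

```bash
python3 -m pendant '[[0,0,0.3,0,-1],[0.148,0.243,0,0,-1],[0.148,0.243,0,0,-1],[0.148,0.243,0,0,-1],[0.148,0.243,0,0,-1],[0.148,0.243,0,0,-1],[0.148,0.243,0,0,-1],[0.148,0.243,0,0,-1],[0,0,0,0,-1],[0,0,-0.18,0,-1],[0,0,-0.18,0,-1],[0,0,0,0,-1],[0,0,0,0,-1]]'
python3 - <<'E'
from h import *
s=arm.sense();print(L(s['tcp_pos']))
E
```

```text
clock: 6.7
tcp_pos: [0.6081, 0.0264, 0.159]
ee_rot: [-179.8, 0.1, 2.5]
wrist_force: [0.0, 0.1, 0.7]
width: -0.003
finger_force: 0.0
[-37.86582549  87.39408765 159.0448152 ]
```

```bash
python3 -m pendant '[[0.02,0,-0.02,0,-1],[0,0,-0.02,0,-1],[0,0,-0.013,0,-1],[0,0,0,0,-1]]'; python3 -m pendant '[[0,0,-0.01,0,-1],[0,0,0,0,-1]]'
```

```text
clock: 7.1
tcp_pos: [0.6118, 0.0268, 0.1513]
ee_rot: [-179.8, -0.0, 2.5]
wrist_force: [0.9, 0.8, 0.7]
width: 0.003
finger_force: 0.0
clock: 7.3
tcp_pos: [0.612, 0.027, 0.15]
ee_rot: [-179.8, -0.0, 2.5]
wrist_force: [0.4, -0.6, 0.9]
width: 0.0
finger_force: 0.5
```

```bash
python3 -m pendant '[[0,0,-0.01,0,-1],[0,0,0,0,-1]]'; python3 -m pendant '[[0,0,-0.007,0,-1],[0,0,0,0,-1]]'
```

```text
clock: 7.5
tcp_pos: [0.6121, 0.0276, 0.1494]
ee_rot: [-179.7, -0.1, 2.5]
wrist_force: [-0.9, 1.5, 6.3]
width: 0.003
finger_force: 3.4
clock: 7.7
tcp_pos: [0.6121, 0.0281, 0.1492]
ee_rot: [-179.7, -0.1, 2.5]
wrist_force: [-3.2, 2.6, 10.5]
width: -0.001
finger_force: 5.3
```

```bash
python3 -m pendant '[[0,0,0.006,0,-1],[0,-0.02,0,0,-1],[0.001,-0.02,0,0,-1],[0.001,-0.02,0,0,-1],[0,-0.02,0,0,-1]]';python3 -m pendant '[[0,-0.02,0,0,-1],[0.001,-0.02,0,0,-1],[0.001,-0.02,0,0,-1],[0,-0.02,0,0,-1],[0,0,0,0,-1]]'
```

```text
clock: 8.2
tcp_pos: [0.6125, 0.0154, 0.1508]
ee_rot: [-179.8, -0.2, 2.5]
wrist_force: [-4.3, 0.2, 14.5]
width: -0.001
finger_force: 7.1
clock: 8.7
tcp_pos: [0.613, 0.0024, 0.1505]
ee_rot: [-179.9, -0.2, 2.5]
wrist_force: [-2.5, -1.5, 11.7]
width: -0.001
finger_force: 6.1
```

```bash
python3 -m pendant '[[0,0,0.1,0,-1],[0,0.147,0,0,-1],[0,0,0,0,-1],[0,0,0,0,-1]]'
python3 - <<'E'
from h import *
s=np.mean([arm.camera('side').astype(float) for _ in range(4)],0)
np.savez('av2.npz',s=s)
o=np.load('av1.npz')['s']
cv2.imwrite('pics/c2.png',np.hstack([cv2.resize(i[210:265,300:337],None,fx=10,fy=10,interpolation=cv2.INTER_CUBIC) for i in(o,s)]).clip(0,255).astype('uint8')[:,:,::-1])
a=lambda X:((proj('side',X)[0]-[300,210]+.5)*10).round()
for q in np.arange(.5,1.9,.1):
  print(round(q,1),[a(W(-69,75+r*np.sin(.95-q),91+r*np.cos(.95-q))).tolist() for r in(40,65)])
E
```

```text
clock: 9.1
tcp_pos: [0.6121, 0.0251, 0.1627]
ee_rot: [-179.8, 0.0, 2.5]
wrist_force: [0.1, -0.1, -0.6]
width: -0.0
finger_force: 0.0
0.5 [[111.0, 200.0], [93.0, 61.0]]
0.6 [[116.0, 208.0], [102.0, 74.0]]
0.7 [[122.0, 219.0], [111.0, 91.0]]
0.8 [[128.0, 232.0], [121.0, 111.0]]
0.9 [[134.0, 246.0], [131.0, 135.0]]
1.0 [[140.0, 263.0], [141.0, 162.0]]
1.1 [[147.0, 281.0], [152.0, 192.0]]
1.2 [[153.0, 301.0], [162.0, 224.0]]
1.3 [[159.0, 322.0], [172.0, 259.0]]
1.4 [[165.0, 344.0], [182.0, 296.0]]
1.5 [[170.0, 367.0], [191.0, 334.0]]
1.6 [[176.0, 391.0], [200.0, 373.0]]
1.7 [[180.0, 414.0], [208.0, 413.0]]
1.8 [[185.0, 438.0], [216.0, 453.0]]
```

View pics/c2.png

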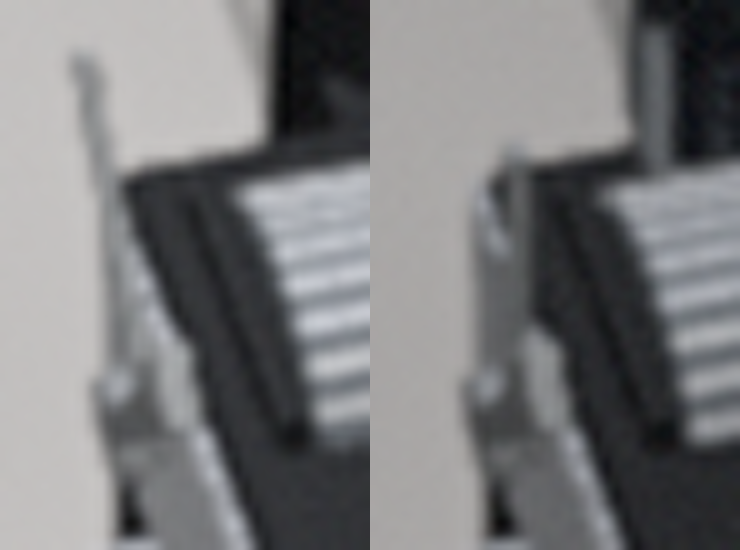

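The needle tip is now at (143,150) in the right-hand panel, so wheel is about 0.97. The marker block at (175,380) still reads about 1.6. That leaves about 0.63 rad, or 22 mm.

```bash
python3 -m pendant '[[0,-0.02,-0.06,0,-1],[0,0,-0.02,0,-1],[0,0,-0.01,0,-1],[0,0,0,0,-1]]'; python3 -m pendant '[[0,0,-0.01,0,-1],[0,0,0,0,-1]]'
```

```text
clock: 9.7
tcp_pos: [0.6122, 0.0219, 0.1506]
ee_rot: [-179.8, -0.0, 2.5]
wrist_force: [-3.0, 0.4, 9.1]
width: -0.001
finger_force: 4.4
clock: 9.9
tcp_pos: [0.6123, 0.0223, 0.1504]
ee_rot: [-179.7, -0.1, 2.5]
wrist_force: [-5.5, 0.9, 15.3]
width: 0.001
finger_force: 7.6
```

```bash
python3 -m pendant '[[0,0,0.014,0,-1],[0,-0.02,0,0,-1],[0.001,-0.02,0,0,-1],[0.001,-0.02,0,0,-1],[0,-0.02,0,0,-1],[0.001,-0.02,0,0,-1],[0.001,-0.02,0,0,-1],[0,0,0,0,-1]]'
cat > look.py <<'E'
from h import *
import sys
s=np.mean([arm.camera('side').astype(float) for _ in range(4)],0)
o=np.load('av2.npz')['s']
cv2.imwrite(f'pics/{sys.argv[1]}.png',np.hstack([cv2.resize(i[210:265,300:337],None,fx=10,fy=10,interpolation=cv2.INTER_CUBIC) for i in(o,s)]).clip(0,255).astype('uint8')[:,:,::-1])
np.savez(sys.argv[1]+'.npz',s=s)
d=np.hypot(0,(s-o).mean(2))[210:265,300:322].astype(int)
ga=s.mean(2)[220:262,306:326].astype(int);print(ga)
E
python3 look.py c3
```

```text
clock: 10.7
tcp_pos: [0.6131, 0.003, 0.1507]
ee_rot: [-179.9, -0.0, 2.4]
wrist_force: [-1.3, -0.9, 8.0]
width: -0.002
finger_force: 3.8
[[169 167 168 169 169 169 169 169 168 168 168 167 168 168 167 168 168 167
  168 153]
 [169 169 169 168 168 169 168 168 168 167 168 167 169 168 167 168 168 169
  169 156]
 [168 168 168 168 168 167 168 169 169 169 170 168 169 168 169 169 170 171
  170 158]
 [169 169 170 168 168 170 170 169 170 169 170 170 169 170 170 171 171 168
  162 147]
 [168 168 169 170 170 170 169 170 170 170 171 170 169 163 157 157 154 148
  131 104]
 [170 168 169 169 170 171 169 166 160 156 155 155 148 128 115 103  91  81
   70  54]
 [169 168 169 169 170 167 156 142 119 105  94  87  81  66  55  49  39  37
   36  35]
 [169 169 169 170 167 151 114  83  59  51  43  39  40  41  35  37  35  39
   45  48]
 [168 168 170 168 160 134  72  33  41  37  43  37  44  48  43  39  45  53
   72  96]
 [169 169 170 166 156 135  73  30  42  41  42  39  39  43  44  43  45  74
  104 140]
 [169 169 170 160 150 152  99  42  40  45  41  38  38  30  44  43  46  69
  103 139]
 [169 169 168 158 139 139 110
[... 1906 characters left out ...]
  33  37
   41  44]
 [166 169 169 155 108  76  83  88  89  88  94  94 107 137 153 101  41  37
   42  44]
 [168 168 168 160 123  89  97 103 100  88  92  98 104 125 146 114  54  33
   41  41]
 [168 168 170 163 135  95  91  97  98  93  94  97 103 117 140 135  72  27
   40  44]
 [166 169 169 168 152 101  80  83  92  99 101 102 101 109 138 154 103  41
   37  42]
 [167 166 169 170 157 104  63  72  93 102  98 103  99 102 121 141 119  60
   31  42]
 [168 169 169 170 159 105  47  64  96 104 103 102 100  98 106 125 130  78
   33  36]
 [167 169 168 170 158 109  39  51  93 103 102 101 101 101 102 123 135 101
   44  33]
 [167 168 169 168 159 107  34  31  76 100 101 101 101 101 100 118 139 132
   74  30]]
```

Numerically the needle tip shows at about column 319, rows 238..242, so wheel is about 1.43..1.48. I'll roll 4 mm more, lift and look.

```bash
python3 -m pendant '[[0,-0.014,0,0,-1],[0.001,-0.014,0,0,-1],[0,0,0,0,-1]]'; python3 -m pendant '[[0,0,0.15,0,-1],[0,0,0.15,0,-1],[0,0,0,0,-1]]'; python3 look.py c4 >/dev/null
```

```text
clock: 11.2
tcp_pos: [0.6133, -0.001, 0.1501]
ee_rot: [-179.9, -0.0, 2.5]
wrist_force: [0.1, -1.0, 5.6]
width: 0.004
finger_force: 2.6
clock: 11.5
tcp_pos: [0.6149, -0.0004, 0.1973]
ee_rot: [-179.8, -0.3, 2.5]
wrist_force: [1.0, -0.1, -0.0]
width: 0.002
finger_force: 0.0
```

View pics/c4.png

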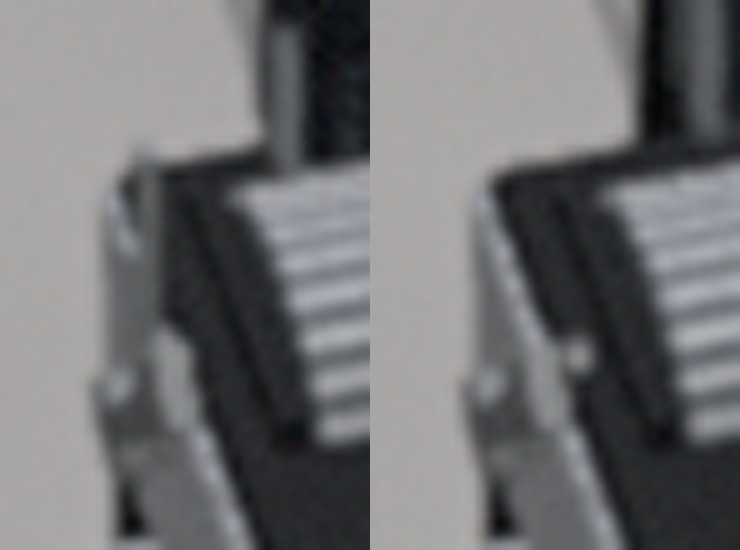

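The needle's end face is at (207,352) in the right-hand panel, so wheel is about 1.55. The marker block is centred at (173,380), about 1.60. A 2 mm correction will finish it.

```bash
python3 -m pendant '[[-0.013,0.07,0,0,-1],[0,0,-0.15,0,-1],[0,0,-0.11,0,-1],[0,0,-0.02,0,-1],[0,0,-0.02,0,-1],[0,0,0,0,-1]]'
```

```text
clock: 12.3
tcp_pos: [0.6097, 0.011, 0.1509]
ee_rot: [-179.8, 0.1, 2.5]
wrist_force: [-4.2, -0.0, 7.7]
width: -0.001
finger_force: 3.7
```

```bash
python3 -m pendant '[[0,-0.009,0,0,-1],[0,-0.008,0,0,-1],[0,0,0,0,-1],[0,0,0,0,-1]]'; python3 -m pendant '[[0,0,0.15,0,-1],[0,0,0.15,0,-1],[0,0,0,0,-1]]'
python3 - <<'E'
from h import *
s=np.mean([arm.camera('side').astype(float) for _ in range(4)],0)
for im in (np.load('c4.npz')['s'],s):
  g=im.mean(2)[240:253,318:325];print(g.astype(int))
  w=np.clip(g-55,0,None);w[:,0]=0
  yy,xx=np.mgrid[240:253,318:325];print((xx*w).sum()/w.sum(),(yy*w).sum()/w.sum())
st=arm.sense();print(st['clock'],L(st['tcp_pos']))
E
```

```text
clock: 12.7
tcp_pos: [0.6099, 0.0082, 0.151]
ee_rot: [-179.8, 0.1, 2.5]
wrist_force: [-3.7, -0.2, 6.6]
width: 0.004
finger_force: 3.2
clock: 13.0
tcp_pos: [0.6132, 0.0082, 0.1985]
ee_rot: [-179.8, -0.3, 2.5]
wrist_force: [-0.1, -0.2, -0.0]
width: 0.0
finger_force: 0.0
[[ 40  44  42  39  26  32  43]
 [ 33  42  43  42  33  30  41]
 [ 34  41  47  44  33  27  36]
 [ 58  58  71  67  43  28  32]
 [102  90 111 100  61  28  27]
 [130 112 135 124  70  33  26]
 [128 103 121 111  66  37  30]
 [126  86  75  69  45  39  33]
 [129  94  55  38  40  42  40]
 [133 112  58  36  43  44  40]
 [138 119  63  30  39  43  39]
 [138 120  63  27  34  43  44]
 [126 122  89  41  33  42  42]]
319.79653823749686 246.99658816676373
[[ 39  45  43  39  27  33  43]
 [ 35  43  42  41  35  31  41]
 [ 37  40  45  42  34  28  37]
 [ 55  40  42  43  35  28  29]
 [101  52  40  39  38  35  31]
 [127  68  40  44  44  33  23]
 [125  74  61  67  55  38  29]
 [126  87  93 103  78  50  34]
 [126 105 111 127 107  62  34]
 [134 118 107 125 115  67  40]
 [136 118  84  82  76  51  41]
 [136 117  66  39  42  41  38]
 [127 122  87  42  33  40  41]]
320.2304768200975 248.89554582265927
13.2 [-36.11969953  68.80165624 194.05935651]
```

The needle moved as expected, to about 1.64 against the marker's 1.60. That is inside tolerance, but I'll roll back 1.2 mm to centre it.

```bash
python3 -m pendant '[[-0.02,0,-0.15,0,-1],[0,0,-0.13,0,-1],[0,0,-0.02,0,-1],[0,0,0,0,-1],[0,0.008,0,0,-1],[0,0,0,0,-1],[0,0,0,0,-1]]'; python3 -m pendant '[[0,0,0.15,0,-1],[0,0,0.15,0,-1],[0,0,0.1,0,-1],[0,0,0,0,-1],[0,0,0,0,-1]]'
python3 - <<'E'
from h import *
s=np.mean([arm.camera('side').astype(float) for _ in range(4)],0)
print(s.mean(2)[240:253,316:325].astype(int))
t=np.mean([arm.camera('top').astype(float) for _ in range(2)],0);print('lug rows top view');cv2.imwrite('pics/t5.png',t[:,:,::-1].astype('uint8'))
st=arm.sense();print(st['clock'],L(st['tcp_pos']),st['tcp_pos'],st['ee_rot']); print('target above plunger',W(43,-32,210))
E
```

```text
clock: 13.9
tcp_pos: [0.6074, 0.0088, 0.1509]
ee_rot: [-179.8, 0.0, 2.5]
wrist_force: [-3.3, -1.5, 11.5]
width: -0.003
finger_force: 5.5
clock: 14.4
tcp_pos: [0.6077, 0.0089, 0.2089]
ee_rot: [-179.8, 0.1, 2.5]
wrist_force: [0.0, 0.3, 0.2]
width: 0.004
finger_force: 0.0
[[ 75  29  40  43  44  39  26  36  43]
 [103  39  37  43  44  38  30  28  40]
 [135  72  32  39  42  43  36  33  36]
 [155 109  57  42  40  40  41  27  29]
 [147 131  99  56  41  47  41  30  30]
 [141 142 126  75  66  64  51  37  22]
 [138 142 126  91 105 100  69  39  28]
 [137 139 126 103 124 124  84  47  37]
 [134 139 128 107 108 110  79  49  36]
 [127 138 133 113  83  70  51  41  39]
 [116 139 139 118  66  35  39  41  40]
 [106 136 139 120  63  28  38  42  40]
 [ 92 123 126 123  88  41  36  40  42]]
lug rows top view
14.7 [-38.89501094  69.89267372 209.04085471] [0.60763729 0.0089215  0.20904085] [-1.79806878e+02  1.05052822e-01  2.49662414e+00]
target above plunger [ 0.6929693 -0.0901106  0.21     ]
```

The needle end is now at row 246.9 (crop y 374), matching the aligned prediction. Next is the plunger, on the -y side of the lug.

```bash
python3 -m pendant '[[0.142,-0.165,0,0,-1],[0.142,-0.165,0,0,-1],[0.142,-0.165,0,0,-1],[0.142,-0.165,0,-0.012,-1],[0,0,0,0,-1],[0,0,-0.15,0,-1],[0,0,-0.13,0,-1],[0,0,0,0,-1],[0,0,0,0,-1]]'
python3 - <<'E'
from h import *
st=arm.sense();print(st['clock'],L(st['tcp_pos']),st['wrist_force'])
E
```

```text
clock: 15.6
tcp_pos: [0.6926, -0.0896, 0.1678]
ee_rot: [-179.8, 0.1, 2.0]
wrist_force: [0.4, -0.1, 0.7]
width: 0.003
finger_force: 0.0
15.6 [ 42.69335443 -31.47047082 167.8062594 ] [ 0.36827154 -0.08116127  0.68780098]
```

```bash
python3 -m pendant '[[0,0,-0.04,0,-1],[0,0,-0.04,0,-1],[0,0,-0.04,0,-1],[0,0,-0.02,0,-1],[0,0,0,0,-1],[0,0,0,0,-1]]'
```

```text
clock: 16.2
tcp_pos: [0.6946, -0.09, 0.1489]
ee_rot: [-179.8, -0.2, 2.0]
wrist_force: [-0.1, 0.6, 7.6]
width: -0.001
finger_force: 3.6
```

```bash
python3 -m pendant '[[0,0,-0.007,0,-1],[-0.001,0.027,0,0,-1],[-0.001,0.027,0,0,-1],[-0.001,0.027,0,0,-1],[-0.001,0.027,0,0,-1],[-0.001,0.027,0,0,-1],[-0.001,0.027,0,0,-1],[0,0,0,0,-1]]'; python3 -m pendant '[[-0.001,0.027,0,0,-1],[-0.001,0.027,0,0,-1],[-0.001,0.027,0,0,-1],[0,0,0,0,-1]]'
```

```text
clock: 17.0
tcp_pos: [0.6941, -0.0676, 0.1484]
ee_rot: [179.9, -0.3, 1.9]
wrist_force: [1.2, -4.8, 7.4]
width: 0.001
finger_force: 4.0
clock: 17.4
tcp_pos: [0.6937, -0.0554, 0.1484]
ee_rot: [179.9, -0.3, 1.9]
wrist_force: [0.2, -4.7, 7.9]
width: -0.0
finger_force: 4.0
```

```bash
python3 -m pendant '[[-0.001,0.027,0,0,-1],[-0.001,0.027,0,0,-1],[-0.001,0.027,0,0,-1],[-0.001,0.027,0,0,-1],[0,0,0,0,-1]]'; python3 -m pendant '[[-0.001,0.02,0,0,-1],[0,0.015,0,0,-1],[0,0,0,0,-1]]'
```

```text
clock: 17.9
tcp_pos: [0.6933, -0.0419, 0.1492]
ee_rot: [179.6, -0.3, 1.8]
wrist_force: [-0.7, -10.6, 10.4]
width: -0.002
finger_force: 7.0
clock: 18.2
tcp_pos: [0.6933, -0.0413, 0.1493]
ee_rot: [179.2, -0.3, 1.6]
wrist_force: [-0.1, -22.0, 10.1]
width: -0.001
finger_force: 15.0
```

```bash
python3 -m pendant '[[0,-0.035,0,0,-1],[0,-0.03,0,0,-1],[0,0,0.03,0,-1],[0,0,0.08,0,-1],[0,0,0.2,0,-1],[0,0,0.25,0,-1],[-0.2,-0.15,0.1,0,-1],[-0.3,-0.15,0,0,-1],[-0.3,-0.15,0,0,-1],[-0.3,-0.15,0,0,-1],[-0.3,-0.15,0,0,-1],[0,0,0,0,-1]]'
python3 - <<'E'
from h import *
s=arm.camera('side');t=arm.camera('top')
im=np.hstack([cv2.resize(s[200:310,300:420],(400,367),interpolation=cv2.INTER_CUBIC),cv2.resize(t[170:280,300:420],(400,367),interpolation=cv2.INTER_CUBIC)])
cv2.imwrite('pics/fin.png',im[:,:,::-1])
E
```

```text
clock: 19.4
tcp_pos: [0.4753, -0.1547, 0.2447]
ee_rot: [-179.8, 0.4, 1.7]
wrist_force: [1.1, 0.3, -0.8]
width: 0.001
finger_force: 0.0
```

View pics/fin.png

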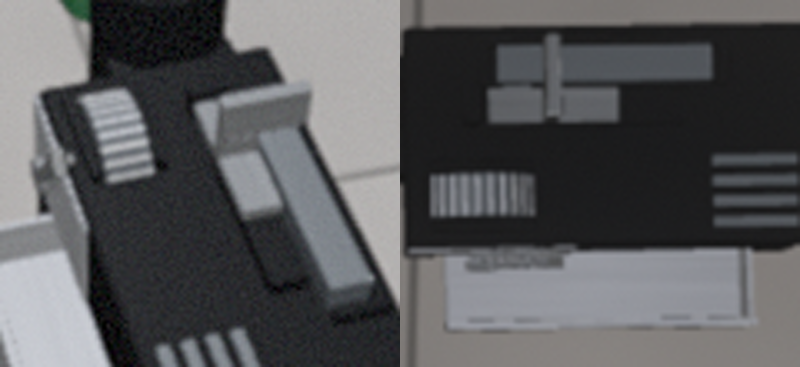

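The final view shows the lug's -y edge at (560,75) in the top half, about 31 mm further on, so keeper is about 35 mm. The tab is hidden under the keeper, the plunger is down, and the needle end sits beside the marker block.

```bash
python3 -c "
from bench import arm
print(arm.close_job())"
```

```text
the job is handed in; nothing more can be done
None
```

I handed the job in at about 19.5 s without seeing the verdict; by my camera and force readings, the tray is home, the needle is in line with the marker, the plunger is held down under the keeper (about 35 of 36 mm across), and the arm was clear of everything.

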